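# Pack the board-rework kit into its shadow-foam tray

## Robot

A 6-joint arm with a two-finger parallel gripper is mounted at the origin on a cart in front of the work surface, level with it; the furniture and walls round the work are solid. World frame = base frame: x ahead of the robot, y to its left, z up, the work surface at z = 0. Lengths are in m, angles in rad, forces in N, time in s.
With the tool pointing down it reaches from about 0.3 to 0.775 m from the base axis. Payload 14.6 kg.
Tool frame: the origin (TCP) lies between the finger pads; the fingertips stand ahead of it and the grasp point (between the pads) lies 3 mm ahead of it (tips_ahead is the z of the fingertips in the tool frame, in m); z points along the fingers, y is the line along which they close (so a half turn about z gives the same grasp; the last joint's range is limited). The gripper opens to 85 mm and grips with 20 to 120 N. Pads are 22 mm wide; open, the fingers measure 114 mm over their backs; the gripper's body (76 mm by 85 mm) begins 54 mm behind the grasp point. The pads swing forward as they close: fully open they stand 13 mm farther back than shut.
Start: joints at [1.168, 0.3, 1.521, -0, 1.321, -0.067], TCP at [0.181, 0.519, 0.253] pointing down, gripper open.
Joint ranges: [-3.03, 3.03], [-0.79, 2.21], [0.23, 2.52], [-1.04, 4.18], [0, 3.07], [-2.55, 2.55]. Speed limits (rad/s): [2.22, 2.22, 2.57, 3.14, 3.14, 3.14].

## Interface

Orientations are given as a 3x3 rotation matrix whose columns are the frame's x, y, z axes.
In Python, from plant import * gives the robot as it stands. The module is installed in compiled form; this text tells all that it offers.
- The arm moves only by the tool move_arm, never from a script. Its argument "series" is a list of rows, each an object of numbers: "ax", "ay", "az": the turn, a rotation vector about the tool's x, y, z in degrees; "x", "y", "z": the shift along the tool's x, y, z in cm; "hand": the opening, from 0 (shut) to 1 (fully open). In form: [{"ax": .., "ay": .., "az": .., "x": .., "y": .., "z": .., "hand": ..}, ...]. A call has 1 to 10 rows; each row is the pose to reach, as a shift and turn from the pose commanded when the call began, along the tool's axes at that moment; what a row does not reach only later rows make up. A row lasts 1/8 s, in which the tool goes at most 62.5 mm and 10.7 degrees, less where a joint would pass 70% of its speed; a pose out of reach is approached as far as the arm can. A call with a gripper value outside its range is refused whole. The fingers move at their own pace and stop on an object; "squeeze" is the grip in N (left out, the last holds). Time passes only in rows, so rows that repeat a pose let the fingers close. It gives the time, the measured TCP pose, the force, the opening and the grip force at its end, in the units of the state.
- state(): the state, without advancing time (a new reading comes with each control period).
- get_image(name): name is "scene" or "top" or "wrist"; returns (picture, depth): 400x640x3 uint8, red, green, blue; 400x640 float32, m along the optical axis (not along the pixel's ray), 0 where there is no reading.
- camera_model(name): a dict with "mtx" (3x3 intrinsics, pixels), "rvec" (rotation vector, rad) and "tvec" (3), from world to camera coordinates, as OpenCV has them. Camera axes: x right, y down, z forward; pixel columns grow to the right and rows downward; lengths in m; the calibration is good to about 2 mm. A picture is of the moment at which its call begins: read the wrist's pose just before it. camera_model takes no time and is no camera call; for the wrist camera it gives the pose at the moment of the call.
- finish_job(): hands the job in; it is judged then, once.
The state is a dict: "time": time; "qpos": joint angles; "qd": joint speeds; "effort": joint torques, N m; "tcp_pos": TCP position; "ee_rot": TCP orientation; "wrist_force": force on the tool from outside, world axes, zero at the start; "ft_torque": the same for the moment, N m; "finger_gap": opening from 0.0 (shut) to 1.0 (fully open); "finger_force": force on a finger pad.
Only numpy, scipy, OpenCV 4.12 (cv2) and the standard library are available. Lean on these libraries where they do the work, as an engineer would, in place of code of your own. Each camera call takes 0.05 s, during which the arm holds its last target. There are 200 camera calls.

## Task

Pack the board-rework kit into its foam tray: the blue-flanged solder reel, the flux jar (black cap), the solder-paste jar (white cap, green band) and the UV torch, each fully down in its own fitting cutout, reel and jars upright. The thermal-grease jar (red cap) was left in the paste jar's cutout by mistake: take it out and stand it upright on the desk or on the flat blue mat. The black loupe is not part of the kit: leave it where it stands.

Things in the scene. Friction and masses are not known exactly. Their poses are not given: they have to be found in the camera images.
- solder_reel: Reel of solder wire with blue flanges, standing on one flange: 54 mm diameter, 34 mm high, 0.17 to 0.31 kg. Origin at the centre of its underside, z up along its axis. Stands loose on the bare desk, to the right of the tray. Round it: two thin black cables flat on the desk (up to 6 mm high) and the laptop's base (22 mm high), which may come within 25 mm of things.
- flux_jar: White jar with a black screw cap: 48 mm diameter, 34 mm high, 0.06 to 0.10 kg. Origin at the centre of its underside, z up along its axis. Stands loose on the bare desk, to the right of the tray.
- paste_jar: Jar with a white screw cap and a green band: 40 mm diameter, 45 mm high, 0.07 to 0.13 kg. Origin at the centre of its underside, z up along its axis. Stands loose on the bare desk, to the right of the tray.
- torch_mid (a point): Middle of the UV torch: a dark grey round bar with flats, 23 mm thick, 98 mm long, 0.075 kg, lying loose on the bare desk to the right of the tray. The point is on its axis, 11.5 mm above what it lies on, midway along it; its y axis runs along the torch, z up. Either end may point either way in the slot.
- grease_jar: Small white jar with a red screw cap: 33 mm diameter, 28 mm high, 0.06 kg. Origin at the centre of its underside, z up. At the start it stands in the paste jar's cutout, up to 5 mm off centre each way, its top 14 mm above the foam. Any free flat place on the desk or the 3 mm thick blue mat will do for it, such as a spot from which a kit item was just taken.
- loupe: Black eye loupe, an open-topped black cylinder: 43 mm diameter, 26 mm high, 0.06 kg. Origin at the centre of its underside, z up along its axis. Stands loose on the bare desk among the kit's things. Not part of the kit; must stay.
- reel_foam: Charcoal foam insert of the kit tray, 88.5 x 88.5 x 20 mm, with a round cutout in its middle for the solder reel: 64 mm diameter, blue floor, 14 mm deep. Origin: centre of its underside, 7 mm above the desk; cutout floor 6 mm, foam top 20 mm above the origin; z up, y along the tray. Three such inserts lie in a row 90 mm apart, in any order.
- flux_foam: Charcoal foam insert of the kit tray, 88.5 x 88.5 x 20 mm, with a round cutout in its middle for the flux jar: 58 mm diameter, white floor, 14 mm deep. Origin: centre of its underside, 7 mm above the desk; cutout floor 6 mm, foam top 20 mm above the origin; z up, y along the tray. Three such inserts lie in a row 90 mm apart, in any order.
- paste_foam: Charcoal foam insert of the kit tray, 88.5 x 88.5 x 20 mm, with a round cutout in its middle for the paste jar (at the start the red-capped jar is in it): 50 mm diameter, green floor, 14 mm deep. Origin: centre of its underside, 7 mm above the desk; cutout floor 6 mm, foam top 20 mm above the origin; z up, y along the tray. Three such inserts lie in a row 90 mm apart, in any order.
- torch_foam: Charcoal foam strip along the tray's near side, 55.5 (x) x 268.5 (y) x 20 mm, 73 mm from the square inserts' row. Slot in its middle for the torch: 33 (x) x 110 (y) mm, yellow floor, 10 mm deep. Origin: centre of its underside, 7 mm above the desk; slot floor 10 mm, foam top 20 mm above it. The grey steel tray (276 x 152 mm) is fixed; its rim is 28.5 mm above the desk, a bow handle at each end.
Things that resemble listed ones, but are neither listed nor needed, are in the scene too. Of the things that look like the solder_reel, the larger one is meant.

How it is judged:
By the outcome, as a careful person would: the job done as asked, in the order asked, and still so for the second after the job is handed in, with the robot touching nothing.
It also fails if it takes over 112 s, if anything falls off the work surface, if the arm or the gripper's body presses on something with over 40 N, if the wrist force passes 120 N, or if a joint passes its speed limit or range.

## Working session

There is one attempt and no reset: what is moved stays moved. The work goes in short steps, Python scripts to look and compute and a tool call to move; the robot and the scene stay as the last step left them, time stands still between calls to the robot, and variables do not carry over. Pictures are saved under pics/ and viewed, at most 15 in all, crops included, and the job is handed in when it is done.

Besides the shell and the picture viewer there is one more tool, called by a JSON object that holds its "fn" and its "kwargs". move_arm: Moves the arm, as the interface text tells. Its arguments: {"type":"object","properties":{"series":{"type":"array"},"squeeze":{"type":"number"}},"required":["series"]}

```bash
mkdir -p pics
python3 - <<'E'
from plant import *
import cv2,numpy as np
for n in("top","scene"):
    p,d=get_image(n); np.savez(f"{n}0.npz",p=p,d=d); cv2.imwrite(f"pics/{n}0.png",p[:,:,::-1])
    m=camera_model(n); print(n,m)
s=state();print(s)
E
```

```text
top {'mtx': array([[462.81419381,   0.        , 316.48516764],
       [  0.        , 462.81419381, 199.16266465],
       [  0.        ,   0.        ,   1.        ]]), 'rvec': array([ 2.19704625, -2.02313461,  0.20029475]), 'tvec': array([-0.02177524,  0.5606042 ,  1.20348721])}
scene {'mtx': array([[411.92750537,   0.        , 324.04232177],
       [  0.        , 411.92750537, 198.27626653],
       [  0.        ,   0.        ,   1.        ]]), 'rvec': array([ 1.87846959, -0.58582856,  0.3656867 ]), 'tvec': array([-0.46138677,  0.17866744,  0.77643173])}
{'time': 0.1, 'qpos': array([ 1.16836701e+00,  3.00409146e-01,  1.52151283e+00, -2.63635397e-05,
        1.32071327e+00, -6.66091461e-02]), 'qd': array([-0.00048538, -0.00299061, -0.00327773,  0.00083152, -0.00067641,
        0.00064065]), 'effort': array([-3.11916995e-05, -5.44377959e+01, -3.62372410e+01, -9.38764697e-05,
        3.02793371e-03,  6.77677895e-05]), 'tcp_pos': array([0.18118824, 0.51909963, 0.25278416]), 'ee_rot': array([[-9.44142490e-01,  3.29537267e-01, -3.84833449e-04],
       [ 3.29537489e-01,  9.44141993e-01, -9.69306253e-04],
       [ 4.39148859e-05, -1.04198027e-03, -9.99999456e-01]]), 'wrist_force': array([-0.82857263,  0.50947201,  0.81641694]), 'ft_torque': array([ 0.0203678 , -0.02631576,  0.02805621]), 'finger_force': 0.0, 'finger_gap': 1.0032236157433814}
```

View pics/top0.png

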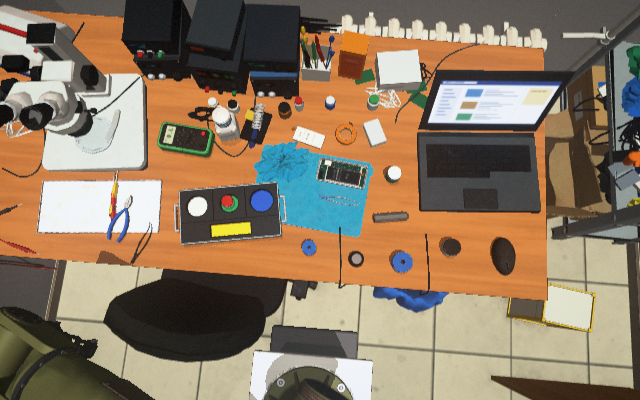

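View pics/scene0.png

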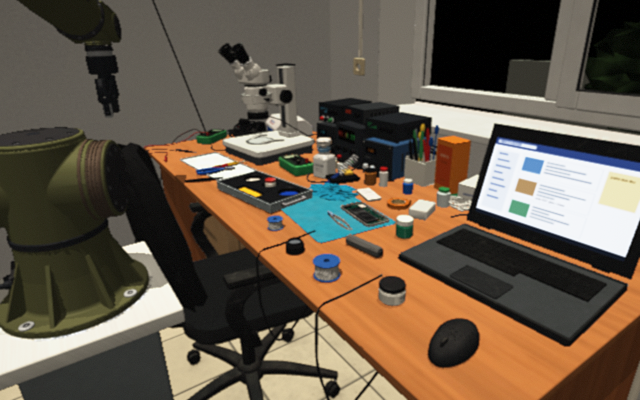

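Top view: the tray has a white cutout at (198,206), the red jar in the green cutout at (230,202), a blue cutout at (262,200) and a yellow slot at (231,229).

Candidates:
- **Reel:** large at (402,262), small at (308,246). I choose (402,262).
- **Flux jar:** black cap at (450,246). The loupe at (356,259) is the open ring. The brown bottle at (284,110) and the mouse at (503,255) are neither.
- **Paste jar:** (393,173) on the desk, or the green jar among the clutter at (373,100). I choose (393,173).
- **Grease jar:** the red cap at (230,202), not the one at (299,103).
- **Torch:** (391,217).

```bash
cat > h.py <<'E'
import cv2,numpy as np
from plant import *
def world(d,m):
    R=cv2.Rodrigues(m["rvec"])[0];K=m["mtx"];t=m["tvec"].reshape(3)
    v,u=np.mgrid[:d.shape[0],:d.shape[1]]
    c=np.stack([(u-K[0,2])/K[0,0]*d,(v-K[1,2])/K[1,1]*d,d],-1)
    return (c-t)@R
def pix(u,v,z,m):
    R=cv2.Rodrigues(m["rvec"])[0];K=m["mtx"];t=m["tvec"].reshape(3)
    r=R.T@np.linalg.solve(K,[u,v,1]);o=-R.T@t
    return o+r*(z-o[2])/r[2]
def rel(dp):
    R=state()["ee_rot"]; return np.round(R.T@np.asarray(dp)*100,2)
E
python3 - <<'E'
from h import *
f=np.load("top0.npz");m=camera_model("top");W=world(f["d"],m);p=f["p"]
P={"reel":(402,262),"flux":(450,246),"paste":(393,173),"torch":(391,217),"loupe":(356,259),"small":(308,246)}
for n,(u,v) in P.items():
    r=22 if n=="torch" else 15
    w=W[v-r:v+r+1,u-r:u+r+1].reshape(-1,3); zz=np.percentile(w[:,2],97)
    k=w[(w[:,2]>max(.6*zz,.008))&(np.abs(w[:,2])<.06)]
    (c,s,a)=cv2.minAreaRect(k[:,:2].astype(np.float32)*1000)
    print(n,len(k),"z97",zz.round(4),"rect",np.round(c,1),np.round(s,1),round(a,1))
for n,uv,z in(("white",(198,206),.013),("red",(230,202),.041),("blue",(262,200),.013),("yel",(231,229),.017)):
    print(n,pix(*uv,z,m).round(4),W[uv[1],uv[0]].round(4))
hsv=cv2.cvtColor(p,cv2.COLOR_RGB2HSV)
y=((abs(hsv[...,0].astype(int)-30)<6)&(hsv[...,1]>150)&(hsv[...,2]>120));y[:215]=0;y[245:]=0;y[:,:200]=0;y[:,265:]=0
v,u=np.nonzero(y);q=np.array([pix(a,b,.017,m)[:2] for a,b in zip(u,v)],np.float32)*1000
print("yellow",cv2.minAreaRect(q))
a=cv2.resize(p[150:285,170:480],None,fx=2.5,fy=2.5,interpolation=cv2.INTER_CUBIC);cv2.imwrite("pics/crop0.png",a[:,:,::-1])
E
```

```text
reel 306 z97 0.0379 rect [ 413.1 -220.1] [51.2 51.7] 3.8
flux 252 z97 0.0377 rect [ 463.2 -352.2] [45.1 45.9] 68.6
paste 171 z97 0.0475 rect [ 654.2 -184.1] [37.7 37.6] 67.2
torch 274 z97 0.0245 rect [ 535.3 -185.4] [23.  96.2] 9.6
loupe 173 z97 0.0252 rect [410.8 -96.3] [38.2 38.7] 4.3
small 157 z97 0.0271 rect [430.9  35.7] [36.1 35.6] 4.8
white [0.5223 0.3554 0.013 ] [0.5215 0.3541 0.0178]
red [0.5361 0.2613 0.041 ] [0.5362 0.2614 0.0405]
blue [0.5542 0.178  0.013 ] [0.5536 0.1776 0.0159]
yel [0.4648 0.2544 0.017 ] [0.4649 0.2546 0.0162]
yellow ((465.13201904296875, 255.59323120117188), (33.51334762573242, 109.05015563964844), 9.51508617401123)
```

View pics/crop0.png

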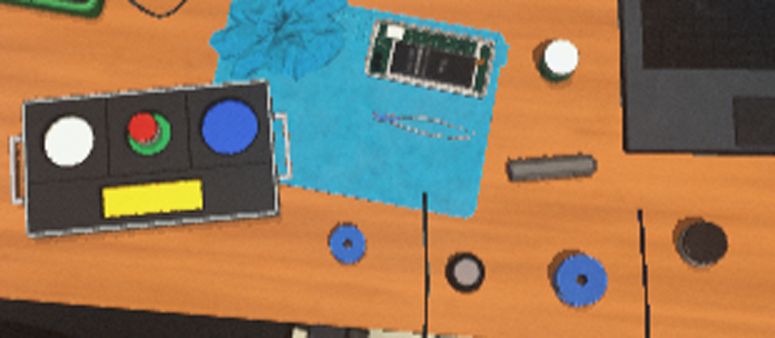

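The crop confirms the choices. The paste jar at (558,58) has a white cap and green side, the flux jar at (702,242) a solid black cap, the reel at (580,280) is the larger one, the loupe at (465,272) is an open ring, and the torch is at (552,167).

Run:
```python
from h import *
import plant
print([k for k in dir(plant) if k[0]!='_'][:30], getattr(plant,"tips_ahead",None),getattr(state(),'keys')())
f=np.load("top0.npz");m=camera_model("top");W=world(f["d"],m)
w=W[190:214,218:243].reshape(-1,3);k=w[w[:,2]>.035];print("grease",cv2.minAreaRect(k[:,:2].astype(np.float32)*1000))
for u,v in((320,215),(330,218),(335,222)):print(W[v,u].round(3))
a=np.radians(9.7);Rt=np.array([[-np.sin(a),np.cos(a),0],[np.cos(a),np.sin(a),0],[0,0,-1]]).T
R=state()["ee_rot"];rv=cv2.Rodrigues(R.T@Rt)[0].ravel();print("turn deg",np.degrees(rv))
print("rel to above reel",rel(np.array([.413,-.22,.2])-state()["tcp_pos"]))
```

```text
['MotionError', 'camera_model', 'finish_job', 'get_image', 'state', 'tips_ahead'] 0.022 dict_keys(['time', 'qpos', 'qd', 'effort', 'tcp_pos', 'ee_rot', 'wrist_force', 'ft_torque', 'finger_force', 'finger_gap'])
grease ((428.265380859375, 150.71527099609375), (377.9924011230469, 29.898527145385742), 47.54169464111328)
[0.526 0.012 0.004]
[ 0.52  -0.017  0.004]
[ 0.51  -0.032  0.006]
turn deg [-5.52817248e-02  2.95379197e-02  6.10592902e+01]
rel to above reel [-46.24 -62.14   5.34]
```

Run:
```python
from h import *
f=np.load("top0.npz");m=camera_model("top");p=f["p"]
h=cv2.cvtColor(p,cv2.COLOR_RGB2HSV)
r=((h[...,0]<8)|(h[...,0]>172))&(h[...,1]>130)&(h[...,2]>90);q=np.zeros_like(r);q[192:212,218:243]=r[192:212,218:243]
v,u=np.nonzero(q);print(len(u),pix(u.mean(),v.mean(),.041,m),np.ptp(u),np.ptp(v))
print(rel(np.array([.536,.262,.2])-state()["tcp_pos"]))
```

```text
111 [0.53987601 0.2714482  0.041     ] 11 11
[-41.97 -12.58   5.29]
```

{"fn": "move_arm", "kwargs": {"series": [{"x":-5,"y":-1.4,"z":0.6,"az":10},{"x":-10.5,"y":-2.9,"z":1.3,"az":20},{"x":-16.5,"y":-4.5,"z":2,"az":30},{"x":-22.5,"y":-6.2,"z":2.8,"az":40},{"x":-28,"y":-7.7,"z":3.6,"az":50},{"x":-34,"y":-9.4,"z":4.5,"az":61},{"x":-39,"y":-10.7,"z":5.3,"az":61},{"x":-42,"y":-11.6,"z":5.3,"az":61},{"x":-42,"y":-11.6,"z":5.3,"az":61},{"x":-42,"y":-11.6,"z":5.3,"az":61}], "squeeze": 30}}

```text
validation failed for argument at $.se...
```

Run:
```python
from h import *
m=camera_model("wrist");p,d=get_image("wrist");cv2.imwrite("pics/w1.png",p[:,:,::-1])
s=state();print(s["tcp_pos"],s["ee_rot"].round(3))
W=world(d,m);h=cv2.cvtColor(p,cv2.COLOR_RGB2HSV)
for n,lo,hi,z in(("red",(0,130,80),(8,255,255),.041),("white",(0,0,170),(180,40,255),.013),("blue",(105,150,80),(130,255,255),.013),("yellow",(22,150,80),(35,255,255),.017)):
    k=cv2.inRange(h,lo,hi);nn,l,st,c=cv2.connectedComponentsWithStats(k)
    i=1+np.argmax(st[1:,4]);v,u=np.nonzero(l==i)
    q=np.array([pix(a,b,z,m)[:2] for a,b in zip(u,v)],np.float32)*1000
    print(n,st[i],cv2.minEnclosingCircle(q),cv2.minAreaRect(q),np.nanmedian(W[v,u,2]))
```

```text
[0.18116678 0.51915192 0.25285982] [[-0.944  0.329 -0.   ]
 [ 0.329  0.944 -0.001]
 [ 0.    -0.001 -1.   ]]
red [541 220  99  12 514] ((348.9169921875, 824.7169189453125), 60.54447937011719) ((351.2371826171875, 824.03076171875), (121.03001403808594, 12.629638671875), 73.52413177490234) 0.011232152835036174
white [ 274    0  107  118 7777] ((60.39567565917969, 574.8870239257812), 68.70494842529297) ((57.5552978515625, 574.7326049804688), (102.86421966552734, 98.16859436035156), 0.12592510879039764) -0.7897453861764575
blue [391 303  11  41 202] ((442.5783996582031, 557.2869873046875), 37.74256896972656) ((442.2153625488281, 555.3427124023438), (13.383990287780762, 75.44564056396484), 79.42298889160156) 0.013648240535903645
yellow [  2 264   4   3   4] ((158.5749969482422, 54.38277053833008), 2.5662150382995605) ((158.59019470214844, 54.29957580566406), (1.835362195968628, 4.962010383605957), 10.355685234069824) -0.7442136173741529
```

View pics/w1.png

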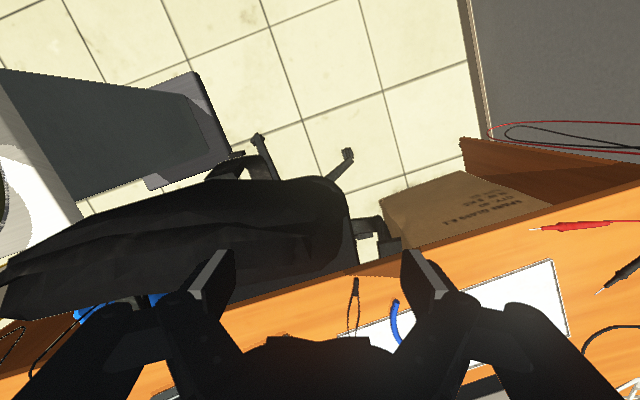

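The move was refused because the rows lacked keys, so the wrist picture shows only the start view, with the fingertips near (215,280) and (425,270). I'll send full rows.

{"fn": "move_arm", "kwargs": {"series": [{"ax":0,"ay":0,"az":10,"x":-5,"y":-1.4,"z":0.6,"hand":1},{"ax":0,"ay":0,"az":20,"x":-10.5,"y":-2.9,"z":1.3,"hand":1},{"ax":0,"ay":0,"az":30,"x":-16.5,"y":-4.5,"z":2,"hand":1},{"ax":0,"ay":0,"az":40,"x":-22.5,"y":-6.2,"z":2.8,"hand":1},{"ax":0,"ay":0,"az":50,"x":-28,"y":-7.7,"z":3.6,"hand":1},{"ax":0,"ay":0,"az":61,"x":-34,"y":-9.4,"z":4.5,"hand":1},{"ax":0,"ay":0,"az":61,"x":-39,"y":-10.7,"z":5.3,"hand":1},{"ax":0,"ay":0,"az":61,"x":-42,"y":-11.6,"z":5.3,"hand":1},{"ax":0,"ay":0,"az":61,"x":-42,"y":-11.6,"z":5.3,"hand":1},{"ax":0,"ay":0,"az":61,"x":-42,"y":-11.6,"z":5.3,"hand":1}], "squeeze": 30}}

```text
time: 1.4
tcp_pos: [0.539, 0.2717, 0.2001]
ee_rot: [[-0.17, 0.985, -0.001], [0.985, 0.17, -0.0], [0.0, -0.001, -1.0]]
wrist_force: [-0.2, -0.3, 0.1]
finger_gap: 0.994
finger_force: 0.0
```

```bash
cat > look.py <<'E'
from h import *
import sys
def look(name,items):
    m=camera_model("wrist");p,d=get_image("wrist");cv2.imwrite(f"pics/{name}.png",p[:,:,::-1])
    W=world(d,m);h=cv2.cvtColor(p,cv2.COLOR_RGB2HSV)
    for n,lo,hi,z in items:
        k=cv2.inRange(h,lo,hi);nn,l,st,c=cv2.connectedComponentsWithStats(k)
        i=1+np.argmax(st[1:,4]);v,u=np.nonzero(l==i)
        q=np.array([pix(a,b,z,m)[:2] for a,b in zip(u,v)],np.float32)*1000
        e=cv2.minAreaRect(q);print(n,st[i],np.round(cv2.minEnclosingCircle(q)[0],1),np.round(e[0],1),np.round(e[1],1),round(e[2],1),np.median(W[v,u,2]).round(4))
    s=state();print(s["time"],s["tcp_pos"].round(4),s["ee_rot"].round(3).tolist(),s["finger_gap"])
E
python3 - <<'E'
from look import *
look("w2",(("red",(0,130,80),(8,255,255),.041),("white",(0,0,170),(180,40,255),.013),("blue",(105,150,80),(130,255,255),.013),("yellow",(22,150,80),(35,255,255),.017)))
E
```

```text
red [305 174  31  30 721] [541.1 273.5] [541.  273.8] [30.8 30.7] 9.8 0.0408
white [ 574  200   66   60 3067] [884.7 273.8] [885.1 274.4] [77.4 75. ] 9.9 0.127
blue [ 291  239   53   43 1767] [554.1 178.3] [554.4 176.7] [63.4 57.3] 9.8 0.0138
yellow [ 232  138   35   96 2475] [465.5 255.2] [465.1 255.1] [ 30.9 108.7] 9.9 0.0179
1.45 [0.5389 0.272  0.2002] [[-0.17, 0.985, -0.0], [0.985, 0.17, 0.0], [0.0, -0.0, -1.0]] 0.9989772529932266
```

View pics/w2.png

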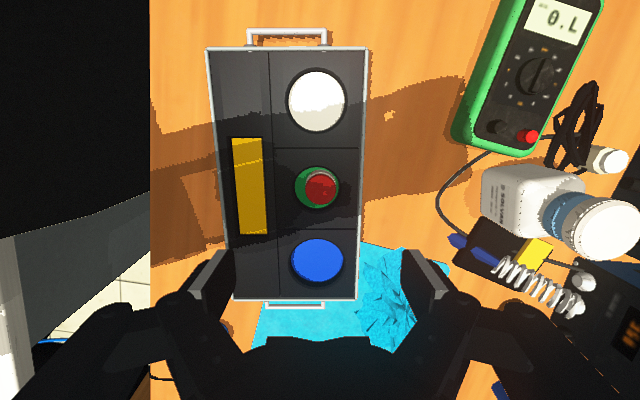

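The wrist view shows the tray with white at (316,100), the red cap at (320,190), blue at (317,260) and the yellow slot at (250,186). The measured positions agree with the top camera. Next I descend onto the grease jar.

{"fn": "move_arm", "kwargs": {"series": [{"ax":0,"ay":0,"az":0,"x":0.1,"y":0.2,"z":5,"hand":0.8},{"ax":0,"ay":0,"az":0,"x":0.1,"y":0.2,"z":10,"hand":0.7},{"ax":0,"ay":0,"az":0,"x":0.1,"y":0.2,"z":13.5,"hand":0.7},{"ax":0,"ay":0,"az":0,"x":0.1,"y":0.2,"z":15,"hand":0.7},{"ax":0,"ay":0,"az":0,"x":0.1,"y":0.2,"z":15,"hand":0.7},{"ax":0,"ay":0,"az":0,"x":0.1,"y":0.2,"z":15,"hand":0.3},{"ax":0,"ay":0,"az":0,"x":0.1,"y":0.2,"z":15,"hand":0.2},{"ax":0,"ay":0,"az":0,"x":0.1,"y":0.2,"z":15,"hand":0.2},{"ax":0,"ay":0,"az":0,"x":0.1,"y":0.2,"z":15,"hand":0.2},{"ax":0,"ay":0,"az":0,"x":0.1,"y":0.2,"z":15,"hand":0.2}], "squeeze": 30}}

```text
time: 2.7
tcp_pos: [0.5419, 0.2731, 0.0521]
ee_rot: [[-0.17, 0.986, 0.002], [0.986, 0.17, 0.001], [0.001, 0.002, -1.0]]
wrist_force: [-2.7, -0.4, 6.6]
finger_gap: 0.347
finger_force: 29.1
```

{"fn": "move_arm", "kwargs": {"series": [{"ax":0,"ay":0,"az":0,"x":0,"y":0,"z":-2.5,"hand":0.2},{"ax":0,"ay":0,"az":0,"x":0,"y":0,"z":-7,"hand":0.2},{"ax":0,"ay":0,"az":0,"x":-4,"y":-1.1,"z":-8,"hand":0.2},{"ax":0,"ay":0,"az":0,"x":-9.5,"y":-2.6,"z":-8,"hand":0.2},{"ax":0,"ay":0,"az":0,"x":-15,"y":-4,"z":-8,"hand":0.2},{"ax":0,"ay":0,"az":0,"x":-20.5,"y":-5.5,"z":-8,"hand":0.2},{"ax":0,"ay":0,"az":0,"x":-24.5,"y":-6.6,"z":-8,"hand":0.2},{"ax":0,"ay":0,"az":0,"x":-25,"y":-6.8,"z":-8,"hand":0.2},{"ax":0,"ay":0,"az":0,"x":-25,"y":-6.8,"z":-4,"hand":0.2},{"ax":0,"ay":0,"az":0,"x":-25,"y":-6.8,"z":-2,"hand":0.2}], "squeeze": 30}}

```text
time: 3.95
tcp_pos: [0.5164, 0.0154, 0.0694]
ee_rot: [[-0.17, 0.985, -0.0], [0.985, 0.17, 0.0], [0.0, -0.0, -1.0]]
wrist_force: [1.0, -0.4, 0.2]
finger_gap: 0.344
finger_force: 29.9
```

Run:
```python
from look import *
look("w3",(("red",(0,130,80),(8,255,255),.05),("green",(50,100,60),(85,255,255),.013)))
p,d=get_image("top");cv2.imwrite("pics/t3.png",cv2.resize(p[150:285,170:480],None,fx=2.5,fy=2.5)[:,:,::-1])
```

```text
red [ 290  234   56   56 2459] [516.6  11.8] [517.3  11.7] [30.9 34.2] 8.2 0.0581
green [ 476  235   81   50 1210] [656.2  20.7] [654.9  16.6] [27.8 55.9] 74.9 0.006
4.0 [0.5156 0.0155 0.0674] [[-0.17, 0.985, -0.003], [0.985, 0.17, 0.0], [0.001, -0.003, -1.0]] 0.34113284411473127
```

View pics/w3.png

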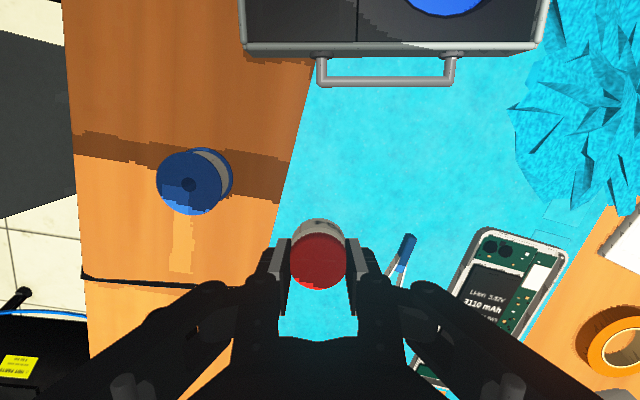

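The jar is held upright at (318,255). The tweezers' tip at (405,250) and the mat edge at (290,240) are near, so I shift 2 cm in +y and 1 cm in +x before setting it down.

{"fn": "move_arm", "kwargs": {"series": [{"ax":0,"ay":0,"az":0,"x":2,"y":1,"z":0,"hand":0.2},{"ax":0,"ay":0,"az":0,"x":2,"y":1,"z":1.5,"hand":0.2},{"ax":0,"ay":0,"az":0,"x":2,"y":1,"z":2.4,"hand":0.2},{"ax":0,"ay":0,"az":0,"x":2,"y":1,"z":2.6,"hand":0.2},{"ax":0,"ay":0,"az":0,"x":2,"y":1,"z":2.6,"hand":0.2},{"ax":0,"ay":0,"az":0,"x":2,"y":1,"z":2.6,"hand":0.55},{"ax":0,"ay":0,"az":0,"x":2,"y":1,"z":2.6,"hand":0.55},{"ax":0,"ay":0,"az":0,"x":2,"y":1,"z":2.4,"hand":0.55},{"ax":0,"ay":0,"az":0,"x":2,"y":1,"z":-1,"hand":0.55},{"ax":0,"ay":0,"az":0,"x":2,"y":1,"z":-5,"hand":0.55}], "squeeze": 30}}

```text
time: 5.3
tcp_pos: [0.5228, 0.0362, 0.121]
ee_rot: [[-0.17, 0.986, -0.001], [0.986, 0.17, -0.0], [0.0, -0.001, -1.0]]
wrist_force: [-0.5, 0.1, -0.2]
finger_gap: 0.554
finger_force: 0.0
```

Run:
```python
from look import *
look("w4",(("red",(0,130,80),(8,255,255),.031),))
print(rel(np.array([.413,-.22,.15])-state()["tcp_pos"]))
```

```text
red [299 196  39  37 877] [522.8  35.7] [522.6  35.2] [29.1 30.6] 36.0 0.0309
5.35 [0.525  0.0362 0.1265] [[-0.17, 0.985, 0.006], [0.986, 0.17, -0.0], [-0.001, 0.006, -1.0]] 0.5546369420296564
[-23.35 -15.37  -2.42]
```

The grease jar stands upright on the mat, its cap at z 0.031. Now the reel.

{"fn": "move_arm", "kwargs": {"series": [{"ax":0,"ay":0,"az":0,"x":-4,"y":-2.5,"z":-0.5,"hand":1},{"ax":0,"ay":0,"az":0,"x":-8,"y":-5,"z":-1,"hand":1},{"ax":0,"ay":0,"az":0,"x":-12,"y":-7.8,"z":-1.8,"hand":1},{"ax":0,"ay":0,"az":0,"x":-16,"y":-10.5,"z":-2.4,"hand":1},{"ax":0,"ay":0,"az":0,"x":-20,"y":-13,"z":-2.4,"hand":1},{"ax":0,"ay":0,"az":0,"x":-23.3,"y":-15.3,"z":-2.4,"hand":1},{"ax":0,"ay":0,"az":0,"x":-23.3,"y":-15.3,"z":-2.4,"hand":1},{"ax":0,"ay":0,"az":0,"x":-23.3,"y":-15.3,"z":-2.4,"hand":1},{"ax":0,"ay":0,"az":0,"x":-23.3,"y":-15.3,"z":-2.4,"hand":1}], "squeeze": 40}}

```text
time: 6.48
tcp_pos: [0.4123, -0.2186, 0.1443]
ee_rot: [[-0.171, 0.985, 0.0], [0.985, 0.171, 0.0], [0.0, 0.0, -1.0]]
wrist_force: [-0.2, -0.8, -0.3]
finger_gap: 0.997
finger_force: 0.0
```

Run:
```python
from look import *
look("w5",(("blue",(105,120,50),(130,255,255),.034),))
print(rel(np.array([.413,-.22,.034])-state()["tcp_pos"]))
```

```text
blue [ 290  169   62   66 2188] [ 414.5 -216.1] [ 417.1 -218.5] [56.6 49.5] 60.2 0.0341
6.525 [ 0.4123 -0.2186  0.1443] [[-0.171, 0.985, 0.0], [0.985, 0.171, -0.0], [-0.0, 0.0, -1.0]] 1.0013391758153711
[-0.15  0.05 11.03]
```

View pics/w5.png

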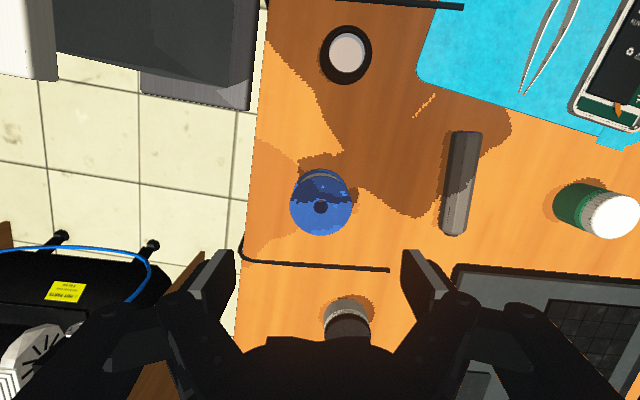

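The wrist view shows the reel centred at (320,203), the torch at (461,183), the paste jar at (597,212), the flux jar at (347,315) and the loupe at (345,55). Descending on the reel.

{"fn": "move_arm", "kwargs": {"series": [{"ax":0,"ay":0,"az":0,"x":0,"y":0.1,"z":5,"hand":1},{"ax":0,"ay":0,"az":0,"x":0,"y":0.1,"z":9,"hand":1},{"ax":0,"ay":0,"az":0,"x":0,"y":0.1,"z":10.6,"hand":1},{"ax":0,"ay":0,"az":0,"x":0,"y":0.1,"z":10.6,"hand":0.75},{"ax":0,"ay":0,"az":0,"x":0,"y":0.1,"z":10.6,"hand":0.5},{"ax":0,"ay":0,"az":0,"x":0,"y":0.1,"z":10.6,"hand":0.45},{"ax":0,"ay":0,"az":0,"x":0,"y":0.1,"z":10.6,"hand":0.45},{"ax":0,"ay":0,"az":0,"x":0,"y":0.1,"z":10.6,"hand":0.45},{"ax":0,"ay":0,"az":0,"x":0,"y":0.1,"z":10.6,"hand":0.45}], "squeeze": 40}}

```text
time: 7.65
tcp_pos: [0.4137, -0.2196, 0.04]
ee_rot: [[-0.17, 0.986, 0.002], [0.986, 0.17, -0.001], [-0.002, 0.002, -1.0]]
wrist_force: [-0.3, 2.6, 6.2]
finger_gap: 0.609
finger_force: 41.3
```

{"fn": "move_arm", "kwargs": {"series": [{"ax":0,"ay":0,"az":0,"x":0,"y":0,"z":-2,"hand":0.45},{"ax":0,"ay":0,"az":0,"x":0,"y":0,"z":-6,"hand":0.45},{"ax":0,"ay":0,"az":0,"x":3,"y":1.7,"z":-8,"hand":0.45},{"ax":0,"ay":0,"az":0,"x":7.5,"y":4.2,"z":-8,"hand":0.45},{"ax":0,"ay":0,"az":0,"x":12.5,"y":7,"z":-8,"hand":0.45},{"ax":0,"ay":0,"az":0,"x":17.5,"y":9.7,"z":-8,"hand":0.45},{"ax":0,"ay":0,"az":0,"x":22.5,"y":12.5,"z":-8,"hand":0.45},{"ax":0,"ay":0,"az":0,"x":27.5,"y":15.3,"z":-8,"hand":0.45},{"ax":0,"ay":0,"az":0,"x":32.5,"y":18,"z":-8,"hand":0.45},{"ax":0,"ay":0,"az":0,"x":36,"y":20,"z":-8,"hand":0.45}], "squeeze": 40}}

```text
time: 8.9
tcp_pos: [0.5494, 0.1719, 0.1194]
ee_rot: [[-0.171, 0.985, 0.001], [0.985, 0.171, 0.0], [0.0, 0.001, -1.0]]
wrist_force: [-0.6, -0.6, -3.1]
finger_gap: 0.609
finger_force: 43.5
```

Run:
```python
from look import *
look("w6",(("yellow",(22,150,80),(35,255,255),.017),("blue",(105,120,50),(130,255,255),.114)))
print(rel(np.array([.553,.178,.057])-state()["tcp_pos"]))
```

```text
yellow [ 193    0   57  158 6783] [465.4 254.6] [465.4 254.6] [ 32.1 106.6] 9.9 0.0179
blue [  266   164   105   149 11050] [547.4 186. ] [547.3 186. ] [52.  79.3] 9.6 0.1131
8.95 [0.5503 0.1751 0.1196] [[-0.172, 0.985, 0.003], [0.985, 0.172, 0.002], [0.001, 0.003, -1.0]] 0.607509975956799
[0.23 0.3  6.26]
```

View pics/w6.png

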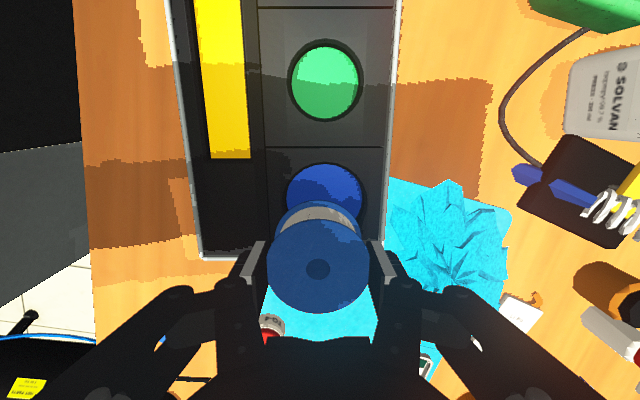

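Run:
```python
from look import *
get_image("top");get_image("top")
m=camera_model("wrist");p,d=get_image("wrist")
g=cv2.inRange(cv2.cvtColor(p,cv2.COLOR_RGB2HSV),(105,120,50),(130,255,255));W=world(d,m)
k=(g>0)&(W[...,2]>.09);v,u=np.nonzero(k);q=W[v,u];q=q[q[:,2]>np.median(q[:,2])-.004]
print("reel top",cv2.minAreaRect((q[:,:2]*1000).astype(np.float32)),np.median(q[:,2]))
s=state();print(s["tcp_pos"],s["time"]);print(rel(np.array([.553,.178,.057])-s["tcp_pos"]))
```

```text
reel top ((546.3583984375, 184.70602416992188), (100.92062377929688, 71.33514404296875), 64.193359375) 0.11295858267095343
[0.54882324 0.16980047 0.1187999 ] 9.1
[0.74 0.55 6.18]
```

The reel is held upright at (318,268), with its blue cutout just ahead at (323,195) and the paste cutout now empty. I align and lower it.

{"fn": "move_arm", "kwargs": {"series": [{"ax":0,"ay":0,"az":0,"x":0.75,"y":0.55,"z":0,"hand":0.45},{"ax":0,"ay":0,"az":0,"x":0.75,"y":0.55,"z":3,"hand":0.45},{"ax":0,"ay":0,"az":0,"x":0.75,"y":0.55,"z":5,"hand":0.45},{"ax":0,"ay":0,"az":0,"x":0.75,"y":0.55,"z":6.2,"hand":0.45},{"ax":0,"ay":0,"az":0,"x":0.75,"y":0.55,"z":6.4,"hand":0.45},{"ax":0,"ay":0,"az":0,"x":0.75,"y":0.55,"z":6.4,"hand":0.45}], "squeeze": 40}}

```text
time: 9.85
tcp_pos: [0.5535, 0.1777, 0.055]
ee_rot: [[-0.169, 0.986, 0.001], [0.986, 0.169, 0.0], [0.0, 0.001, -1.0]]
wrist_force: [0.2, -0.4, -2.3]
finger_gap: 0.604
finger_force: 43.5
```

{"fn": "move_arm", "kwargs": {"series": [{"ax":0,"ay":0,"az":0,"x":0,"y":0,"z":0.1,"hand":0.6},{"ax":0,"ay":0,"az":0,"x":0,"y":0,"z":0.1,"hand":0.75},{"ax":0,"ay":0,"az":0,"x":0,"y":0,"z":0.1,"hand":0.75},{"ax":0,"ay":0,"az":0,"x":0,"y":0,"z":-1,"hand":0.75},{"ax":0,"ay":0,"az":0,"x":0,"y":0,"z":-4.5,"hand":0.75},{"ax":0,"ay":0,"az":0,"x":0,"y":0,"z":-8,"hand":0.75}]}}

```text
time: 10.6
tcp_pos: [0.5531, 0.1778, 0.1361]
ee_rot: [[-0.17, 0.986, 0.0], [0.986, 0.17, 0.0], [0.0, 0.0, -1.0]]
wrist_force: [0.3, -0.5, -0.0]
finger_gap: 0.746
finger_force: 0.0
```

Run:
```python
from look import *
look("w7",(("blue",(105,120,50),(130,255,255),.047),))
print(rel(np.array([.4632,-.3522,.15])-state()["tcp_pos"]))
```

```text
blue [ 283  167   72   78 4341] [552.9 183.2] [552.9 183.2] [55.1 63.4] 9.8 0.0469
10.65 [0.5548 0.1783 0.1411] [[-0.17, 0.985, 0.007], [0.986, 0.17, 0.002], [0.001, 0.007, -1.0]] 0.7492967730115101
[-50.73 -18.02  -1.05]
```

Reel seated, its top at z 0.047. Now the flux jar.

{"fn": "move_arm", "kwargs": {"series": [{"ax":0,"ay":0,"az":0,"x":-4,"y":-1.4,"z":-1,"hand":1},{"ax":0,"ay":0,"az":0,"x":-9.5,"y":-3.4,"z":-1,"hand":1},{"ax":0,"ay":0,"az":0,"x":-15,"y":-5.3,"z":-1,"hand":1},{"ax":0,"ay":0,"az":0,"x":-20.5,"y":-7.2,"z":-1,"hand":1},{"ax":0,"ay":0,"az":0,"x":-26,"y":-9.2,"z":-1,"hand":1},{"ax":0,"ay":0,"az":0,"x":-31.5,"y":-11.1,"z":-1,"hand":1},{"ax":0,"ay":0,"az":0,"x":-37,"y":-13,"z":-1,"hand":1},{"ax":0,"ay":0,"az":0,"x":-42.5,"y":-15,"z":-1,"hand":1},{"ax":0,"ay":0,"az":0,"x":-47.5,"y":-16.7,"z":-1,"hand":1},{"ax":0,"ay":0,"az":0,"x":-50.7,"y":-17.9,"z":-1,"hand":1}]}}

```text
time: 11.9
tcp_pos: [0.462, -0.3546, 0.1451]
ee_rot: [[-0.168, 0.986, 0.001], [0.986, 0.168, -0.001], [-0.001, 0.001, -1.0]]
wrist_force: [0.1, 0.1, 0.4]
finger_gap: 0.997
finger_force: 0.0
```

Run:
```python
from look import *
for i in range(4): get_image("top")
look("w8",(("black",(0,0,0),(180,255,45),.034),))
m=camera_model("wrist");p,d=get_image("wrist");W=world(d,m);w=W[100:260,250:400].reshape(-1,3);k=w[(w[:,2]>.028)&(w[:,2]<.042)]
print(cv2.minAreaRect((k[:,:2]*1000).astype(np.float32)),len(k))
print(rel(np.array([.4632,-.3522,.038])-state()["tcp_pos"]))
```

```text
black [   11   159   629   241 59036] [ 502.9 -542.7] [ 485.4 -441.3] [685.8 262.4] 9.8 0.1936
12.15 [ 0.4628 -0.3516  0.1446] [[-0.17, 0.986, 0.0], [0.986, 0.17, 0.0], [-0.0, 0.0, -1.0]] 1.0021713387007412
((465.7742919921875, -351.0674133300781), (46.404808044433594, 46.127262115478516), 18.113245010375977) 2210
[-9.000e-02  1.000e-02  1.066e+01]
```

View pics/w8.png

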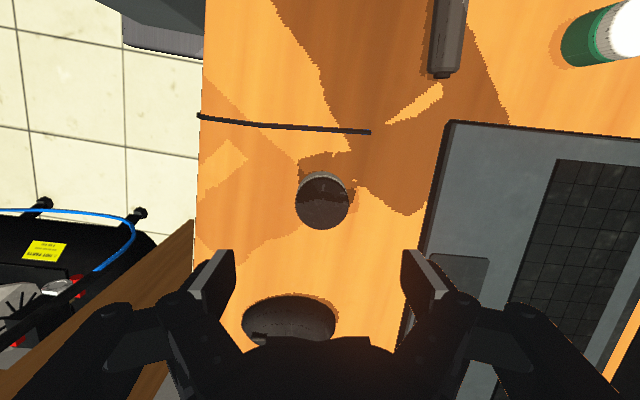

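Flux jar centred at (322,200), clear of the laptop at (430,230) and the mouse at (290,318).

{"fn": "move_arm", "kwargs": {"series": [{"ax":0,"ay":0,"az":0,"x":0,"y":0.2,"z":5,"hand":1},{"ax":0,"ay":0,"az":0,"x":0,"y":0.2,"z":9,"hand":0.9},{"ax":0,"ay":0,"az":0,"x":0,"y":0.2,"z":10.6,"hand":0.8},{"ax":0,"ay":0,"az":0,"x":0,"y":0.2,"z":10.6,"hand":0.7},{"ax":0,"ay":0,"az":0,"x":0,"y":0.2,"z":10.6,"hand":0.4},{"ax":0,"ay":0,"az":0,"x":0,"y":0.2,"z":10.6,"hand":0.4},{"ax":0,"ay":0,"az":0,"x":0,"y":0.2,"z":10.6,"hand":0.4},{"ax":0,"ay":0,"az":0,"x":0,"y":0.2,"z":10.6,"hand":0.4}], "squeeze": 30}}

```text
time: 13.2
tcp_pos: [0.4656, -0.3524, 0.0402]
ee_rot: [[-0.17, 0.986, 0.003], [0.986, 0.17, -0.002], [-0.002, 0.002, -1.0]]
wrist_force: [1.5, 1.5, 7.6]
finger_gap: 0.509
finger_force: 30.3
```

{"fn": "move_arm", "kwargs": {"series": [{"ax":0,"ay":0,"az":0,"x":0,"y":0,"z":-2,"hand":0.4},{"ax":0,"ay":0,"az":0,"x":0,"y":0,"z":-6,"hand":0.4},{"ax":0,"ay":0,"az":0,"x":3.5,"y":0.9,"z":-9,"hand":0.4},{"ax":0,"ay":0,"az":0,"x":8.5,"y":2.2,"z":-9,"hand":0.4},{"ax":0,"ay":0,"az":0,"x":14,"y":3.6,"z":-9,"hand":0.4},{"ax":0,"ay":0,"az":0,"x":19.5,"y":5,"z":-9,"hand":0.4},{"ax":0,"ay":0,"az":0,"x":25,"y":6.4,"z":-9,"hand":0.4},{"ax":0,"ay":0,"az":0,"x":30.5,"y":7.8,"z":-9,"hand":0.4},{"ax":0,"ay":0,"az":0,"x":36,"y":9.3,"z":-9,"hand":0.4},{"ax":0,"ay":0,"az":0,"x":41,"y":10.6,"z":-9,"hand":0.4}]}}

```text
time: 14.45
tcp_pos: [0.4997, 0.0721, 0.13]
ee_rot: [[-0.17, 0.985, 0.002], [0.985, 0.17, -0.0], [-0.0, 0.002, -1.0]]
wrist_force: [0.9, -0.7, -0.9]
finger_gap: 0.513
finger_force: 29.8
```

{"fn": "move_arm", "kwargs": {"series": [{"ax":0,"ay":0,"az":0,"x":5,"y":1.3,"z":0,"hand":0.4},{"ax":0,"ay":0,"az":0,"x":10.5,"y":2.7,"z":0,"hand":0.4},{"ax":0,"ay":0,"az":0,"x":16,"y":4.1,"z":0,"hand":0.4},{"ax":0,"ay":0,"az":0,"x":21.5,"y":5.5,"z":0,"hand":0.4},{"ax":0,"ay":0,"az":0,"x":25.5,"y":6.6,"z":0,"hand":0.4},{"ax":0,"ay":0,"az":0,"x":27.7,"y":7.1,"z":0,"hand":0.4},{"ax":0,"ay":0,"az":0,"x":27.7,"y":7.1,"z":0,"hand":0.4},{"ax":0,"ay":0,"az":0,"x":27.7,"y":7.1,"z":0,"hand":0.4},{"ax":0,"ay":0,"az":0,"x":27.7,"y":7.1,"z":0,"hand":0.4}]}}

```text
time: 15.58
tcp_pos: [0.5228, 0.3543, 0.1288]
ee_rot: [[-0.168, 0.986, 0.0], [0.986, 0.168, 0.0], [0.0, 0.0, -1.0]]
wrist_force: [-0.6, 1.0, -0.6]
finger_gap: 0.51
finger_force: 29.8
```

Run:
```python
from look import *
look("w9",(("green",(45,80,60),(85,255,255),.013),))
print(rel(np.array([.5222,.356,.055])-state()["tcp_pos"]),state()["finger_force"])
```

```text
green [ 474   65  166  202 6170] [729.7 413.9] [722.5 416. ] [163.9 102.9] 85.0 0.0332
15.625 [0.5228 0.3544 0.1287] [[-0.169, 0.986, 0.0], [0.986, 0.169, 0.0], [0.0, 0.0, -1.0]] 0.5112426724959614
[ 0.17 -0.03  7.37] 29.7681797910991
```

View pics/w9.png

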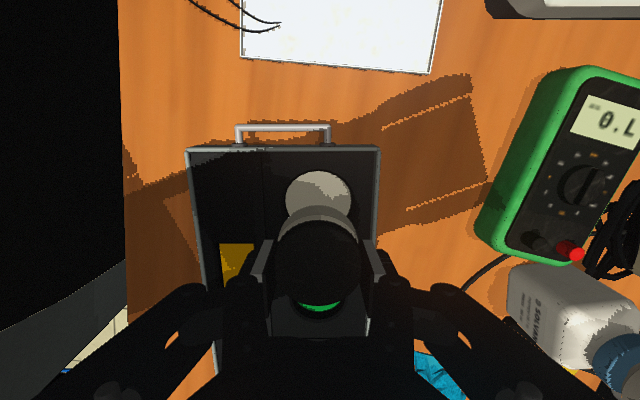

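The flux jar is upright at (317,265), just short of the white cutout at (318,200), and the bottle at (555,315) is clear. I lower and release it.

{"fn": "move_arm", "kwargs": {"series": [{"ax":0,"ay":0,"az":0,"x":0.15,"y":0,"z":3,"hand":0.4},{"ax":0,"ay":0,"az":0,"x":0.15,"y":0,"z":6,"hand":0.4},{"ax":0,"ay":0,"az":0,"x":0.15,"y":0,"z":7.4,"hand":0.4},{"ax":0,"ay":0,"az":0,"x":0.15,"y":0,"z":7.4,"hand":0.4},{"ax":0,"ay":0,"az":0,"x":0.15,"y":0,"z":7.4,"hand":0.4},{"ax":0,"ay":0,"az":0,"x":0.15,"y":0,"z":7.4,"hand":0.68},{"ax":0,"ay":0,"az":0,"x":0.15,"y":0,"z":7.4,"hand":0.68},{"ax":0,"ay":0,"az":0,"x":0.15,"y":0,"z":6.5,"hand":0.68},{"ax":0,"ay":0,"az":0,"x":0.15,"y":0,"z":3,"hand":0.68},{"ax":0,"ay":0,"az":0,"x":0.15,"y":0,"z":-2.5,"hand":0.68}]}}

```text
time: 16.88
tcp_pos: [0.5217, 0.3563, 0.1537]
ee_rot: [[-0.17, 0.986, -0.002], [0.986, 0.17, -0.001], [-0.001, -0.003, -1.0]]
wrist_force: [0.9, 0.2, 0.7]
finger_gap: 0.682
finger_force: 0.0
```

```bash
cat > flat.py <<'E'
from h import *
def flat(u0,u1,v0,v1,zl,zh):
    m=camera_model("wrist");p,d=get_image("wrist");W=world(d,m);w=W[v0:v1,u0:u1].reshape(-1,3);k=w[(w[:,2]>zl)&(w[:,2]<zh)]
    e=cv2.minAreaRect((k[:,:2]*1000).astype(np.float32));print(np.round(e[0],1),np.round(e[1],1),round(e[2],1),"z",np.percentile(k[:,2],[10,50,90]).round(4))
    return p
E
python3 - <<'E'
from flat import *
for i in range(3):get_image("top")
flat(240,400,130,290,.036,.07)
print(state()["tcp_pos"],rel(np.array([.6542,-.1841,.15])-state()["tcp_pos"]))
E
```

```text
[522.2 357.1] [46.1 46.6] 51.0 z [0.0459 0.0469 0.0478]
[0.52263102 0.35686476 0.15481358] [-55.54   3.79   0.44]
```

Flux seated, its top at z 0.047. Now the paste jar.

{"fn": "move_arm", "kwargs": {"series": [{"ax":0,"ay":0,"az":0,"x":-4,"y":0,"z":-3,"hand":1},{"ax":0,"ay":0,"az":0,"x":-9.5,"y":0.2,"z":-3,"hand":1},{"ax":0,"ay":0,"az":0,"x":-15,"y":0.6,"z":-3,"hand":1},{"ax":0,"ay":0,"az":0,"x":-21,"y":1.2,"z":-3,"hand":1},{"ax":0,"ay":0,"az":0,"x":-27,"y":1.8,"z":-3,"hand":1},{"ax":0,"ay":0,"az":0,"x":-33,"y":2.4,"z":-3,"hand":1},{"ax":0,"ay":0,"az":0,"x":-39,"y":3,"z":-2,"hand":1},{"ax":0,"ay":0,"az":0,"x":-45,"y":3.5,"z":-1,"hand":1},{"ax":0,"ay":0,"az":0,"x":-51,"y":3.8,"z":0,"hand":1},{"ax":0,"ay":0,"az":0,"x":-55.5,"y":3.8,"z":0,"hand":1}]}}

```text
time: 18.32
tcp_pos: [0.6532, -0.1861, 0.1507]
ee_rot: [[-0.168, 0.986, -0.004], [0.986, 0.168, 0.001], [0.002, -0.003, -1.0]]
wrist_force: [-0.6, 0.8, 0.9]
finger_gap: 1.002
finger_force: 0.0
```

Run:
```python
from flat import *
for i in range(4):get_image("top")
p=flat(240,400,130,290,.040,.06);cv2.imwrite("pics/w10.png",p[:,:,::-1])
print(state()["tcp_pos"],rel(np.array([.6542,-.1841,.05])-state()["tcp_pos"]))
```

```text
[ 658.2 -183.1] [38.4 38.7] 61.9 z [0.0438 0.0448 0.0456]
[ 0.65349603 -0.18332645  0.15221481] [-0.1   0.07 10.22]
```

View pics/w10.png

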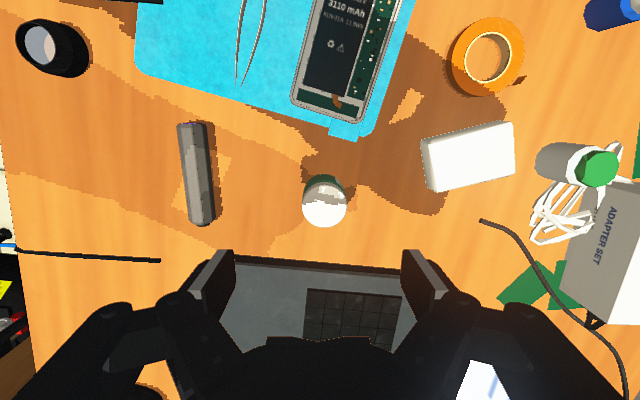

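The paste jar's white cap is at (325,203), 4 mm further in +x than commanded. The laptop's base edge is at (320,258), behind the closing line. Descending.

{"fn": "move_arm", "kwargs": {"series": [{"ax":0,"ay":0,"az":0,"x":0,"y":0.4,"z":4,"hand":0.9},{"ax":0,"ay":0,"az":0,"x":0,"y":0.4,"z":8,"hand":0.8},{"ax":0,"ay":0,"az":0,"x":0,"y":0.4,"z":10.4,"hand":0.75},{"ax":0,"ay":0,"az":0,"x":0,"y":0.4,"z":10.4,"hand":0.7},{"ax":0,"ay":0,"az":0,"x":0,"y":0.4,"z":10.4,"hand":0.3},{"ax":0,"ay":0,"az":0,"x":0,"y":0.4,"z":10.4,"hand":0.3},{"ax":0,"ay":0,"az":0,"x":0,"y":0.4,"z":10.4,"hand":0.3},{"ax":0,"ay":0,"az":0,"x":0,"y":0.4,"z":10.4,"hand":0.3}]}}

```text
time: 19.58
tcp_pos: [0.6586, -0.1831, 0.0512]
ee_rot: [[-0.17, 0.985, 0.003], [0.985, 0.17, -0.001], [-0.001, 0.002, -1.0]]
wrist_force: [-0.9, 2.2, 6.9]
finger_gap: 0.431
finger_force: 30.7
```

{"fn": "move_arm", "kwargs": {"series": [{"ax":0,"ay":0,"az":0,"x":0,"y":0,"z":-2,"hand":0.3},{"ax":0,"ay":0,"az":0,"x":0,"y":0,"z":-6,"hand":0.3},{"ax":0,"ay":0,"az":0,"x":3.5,"y":-0.4,"z":-9,"hand":0.3},{"ax":0,"ay":0,"az":0,"x":9,"y":-1,"z":-9,"hand":0.3},{"ax":0,"ay":0,"az":0,"x":14.5,"y":-1.6,"z":-9,"hand":0.3},{"ax":0,"ay":0,"az":0,"x":20,"y":-2.2,"z":-9,"hand":0.3},{"ax":0,"ay":0,"az":0,"x":26,"y":-2.7,"z":-9,"hand":0.3},{"ax":0,"ay":0,"az":0,"x":32,"y":-3.2,"z":-9,"hand":0.3},{"ax":0,"ay":0,"az":0,"x":38,"y":-3.8,"z":-9,"hand":0.3},{"ax":0,"ay":0,"az":0,"x":43,"y":-4.2,"z":-9,"hand":0.3}]}}

```text
time: 20.82
tcp_pos: [0.5428, 0.2356, 0.141]
ee_rot: [[-0.17, 0.985, 0.002], [0.985, 0.17, 0.001], [0.0, 0.002, -1.0]]
wrist_force: [1.6, 0.3, -1.7]
finger_gap: 0.433
finger_force: 30.5
```

{"fn": "move_arm", "kwargs": {"series": [{"ax":0,"ay":0,"az":0,"x":3.4,"y":0,"z":0,"hand":0.3},{"ax":0,"ay":0,"az":0,"x":3.4,"y":0,"z":0,"hand":0.3},{"ax":0,"ay":0,"az":0,"x":3.4,"y":0,"z":0,"hand":0.3},{"ax":0,"ay":0,"az":0,"x":3.4,"y":0,"z":0,"hand":0.3}]}}

```text
time: 21.32
tcp_pos: [0.5381, 0.266, 0.1397]
ee_rot: [[-0.168, 0.986, 0.0], [0.986, 0.168, 0.0], [0.0, 0.0, -1.0]]
wrist_force: [-0.1, -0.4, -0.9]
finger_gap: 0.43
finger_force: 30.5
```

Run:
```python
from look import *
look("w11",(("yellow",(22,150,80),(35,255,255),.017),("green",(45,80,60),(85,255,255),.013)))
print(rel(np.array([.537,.2673,.066])-state()["tcp_pos"]),state()["finger_force"])
```

```text
yellow [ 212  137   45  118 3976] [465.4 254.8] [464.9 255.1] [ 31.1 109.7] 9.8 0.0178
green [ 484    0  113  162 5814] [717.1 395.1] [719.8 395.5] [112.1 100.4] 84.8 0.0314
21.375 [0.5381 0.2661 0.1396] [[-0.168, 0.986, 0.0], [0.986, 0.168, 0.0], [0.0, 0.0, -1.0]] 0.43585228549377936
[ 0.14 -0.09  7.36] 30.48658459088614
```

View pics/w11.png

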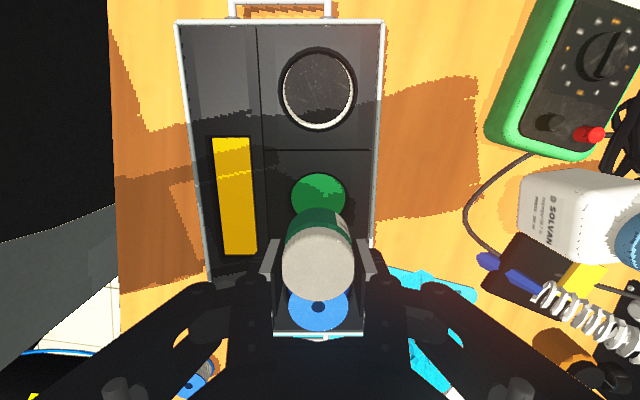

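The paste jar is upright at (318,260), the green cutout sits ahead at (318,197), and the flux at (317,90) and reel at (318,307) are seated. I lower and release.

{"fn": "move_arm", "kwargs": {"series": [{"ax":0,"ay":0,"az":0,"x":0.15,"y":-0.1,"z":3,"hand":0.3},{"ax":0,"ay":0,"az":0,"x":0.15,"y":-0.1,"z":6,"hand":0.3},{"ax":0,"ay":0,"az":0,"x":0.15,"y":-0.1,"z":7.4,"hand":0.3},{"ax":0,"ay":0,"az":0,"x":0.15,"y":-0.1,"z":7.4,"hand":0.3},{"ax":0,"ay":0,"az":0,"x":0.15,"y":-0.1,"z":7.4,"hand":0.3},{"ax":0,"ay":0,"az":0,"x":0.15,"y":-0.1,"z":7.4,"hand":0.6},{"ax":0,"ay":0,"az":0,"x":0.15,"y":-0.1,"z":7.4,"hand":0.6},{"ax":0,"ay":0,"az":0,"x":0.15,"y":-0.1,"z":6.5,"hand":0.6},{"ax":0,"ay":0,"az":0,"x":0.15,"y":-0.1,"z":3,"hand":0.6},{"ax":0,"ay":0,"az":0,"x":0.15,"y":-0.1,"z":-2,"hand":0.6}]}}

```text
time: 22.62
tcp_pos: [0.5361, 0.2681, 0.1601]
ee_rot: [[-0.17, 0.986, -0.002], [0.986, 0.17, -0.001], [-0.0, -0.002, -1.0]]
wrist_force: [0.4, 1.1, 0.3]
finger_gap: 0.597
finger_force: 0.0
```

Run:
```python
from flat import *
for i in range(3):get_image("top")
flat(270,370,140,240,.05,.075)
print(state()["tcp_pos"],rel(np.array([.5355,-.1854,.13])-state()["tcp_pos"]))
```

```text
[536.3 267.9] [38.5 38.3] 61.2 z [0.0567 0.0578 0.0587]
[0.53674939 0.26842618 0.1604928 ] [-44.71  -7.83   3.01]
```

Paste seated, its top at z 0.058. Now the torch.

{"fn": "move_arm", "kwargs": {"series": [{"ax":0,"ay":0,"az":0,"x":-4,"y":-0.7,"z":0,"hand":0.8},{"ax":0,"ay":0,"az":0,"x":-9.5,"y":-1.7,"z":0,"hand":0.8},{"ax":0,"ay":0,"az":0,"x":-15,"y":-2.6,"z":0,"hand":0.8},{"ax":0,"ay":0,"az":0,"x":-20.5,"y":-3.6,"z":0,"hand":0.8},{"ax":0,"ay":0,"az":0,"x":-26,"y":-4.6,"z":0.5,"hand":0.8},{"ax":0,"ay":0,"az":0,"x":-31.5,"y":-5.5,"z":1,"hand":0.8},{"ax":0,"ay":0,"az":0,"x":-37,"y":-6.5,"z":2,"hand":0.8},{"ax":0,"ay":0,"az":0,"x":-42,"y":-7.4,"z":3,"hand":0.8},{"ax":0,"ay":0,"az":0,"x":-44.7,"y":-7.8,"z":3,"hand":0.8},{"ax":0,"ay":0,"az":0,"x":-44.7,"y":-7.8,"z":3,"hand":0.8}]}}

```text
time: 24.08
tcp_pos: [0.5347, -0.1868, 0.128]
ee_rot: [[-0.167, 0.986, -0.002], [0.986, 0.167, 0.001], [0.001, -0.002, -1.0]]
wrist_force: [-0.7, 0.4, -0.9]
finger_gap: 0.797
finger_force: 0.0
```

Run:
```python
from flat import *
for i in range(3):get_image("top")
p=flat(270,370,100,270,.012,.03);cv2.imwrite("pics/w12.png",p[:,:,::-1])
print(state()["tcp_pos"],rel(np.array([.5355,-.1854,.03])-state()["tcp_pos"]))
```

```text
[ 538.2 -184.7] [22.8 98.2] 9.2 z [0.0176 0.0221 0.0237]
[ 0.5353619  -0.18443025  0.12894945] [-0.1   0.    9.89]
```

View pics/w12.png

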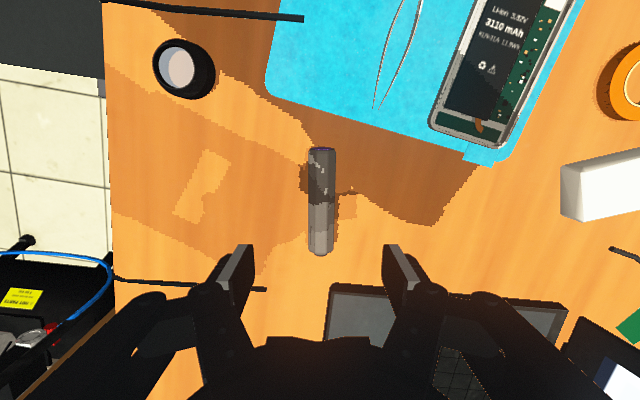

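The torch is at (321,201), parallel to the tool's x, and nothing is in the fingers' way. I descend and grip it.

{"fn": "move_arm", "kwargs": {"series": [{"ax":0,"ay":0,"az":0,"x":0,"y":0.2,"z":4,"hand":0.6},{"ax":0,"ay":0,"az":0,"x":0,"y":0.2,"z":7.5,"hand":0.5},{"ax":0,"ay":0,"az":0,"x":0,"y":0.2,"z":9.4,"hand":0.5},{"ax":0,"ay":0,"az":0,"x":0,"y":0.2,"z":9.4,"hand":0.5},{"ax":0,"ay":0,"az":0,"x":0,"y":0.2,"z":9.4,"hand":0.3},{"ax":0,"ay":0,"az":0,"x":0,"y":0.2,"z":9.4,"hand":0.1},{"ax":0,"ay":0,"az":0,"x":0,"y":0.2,"z":9.4,"hand":0.1},{"ax":0,"ay":0,"az":0,"x":0,"y":0.2,"z":9.4,"hand":0.1},{"ax":0,"ay":0,"az":0,"x":0,"y":0.2,"z":9.4,"hand":0.1}], "squeeze": 30}}

```text
time: 25.4
tcp_pos: [0.5382, -0.1853, 0.0368]
ee_rot: [[-0.17, 0.986, 0.002], [0.986, 0.17, -0.001], [-0.001, 0.002, -1.0]]
wrist_force: [-1.6, 2.2, 7.2]
finger_gap: 0.249
finger_force: 29.7
```

{"fn": "move_arm", "kwargs": {"series": [{"ax":0,"ay":0,"az":0,"x":0,"y":0,"z":-2,"hand":0.1},{"ax":0,"ay":0,"az":0,"x":0,"y":0,"z":-6,"hand":0.1},{"ax":0,"ay":0,"az":0,"x":3.5,"y":0,"z":-9,"hand":0.1},{"ax":0,"ay":0,"az":0,"x":9,"y":0.1,"z":-9,"hand":0.1},{"ax":0,"ay":0,"az":0,"x":14.5,"y":0.1,"z":-9,"hand":0.1},{"ax":0,"ay":0,"az":0,"x":20,"y":0.2,"z":-9,"hand":0.1},{"ax":0,"ay":0,"az":0,"x":26,"y":0.2,"z":-9,"hand":0.1},{"ax":0,"ay":0,"az":0,"x":32,"y":0.3,"z":-9,"hand":0.1},{"ax":0,"ay":0,"az":0,"x":38,"y":0.4,"z":-9,"hand":0.1},{"ax":0,"ay":0,"az":0,"x":42,"y":0.4,"z":-9,"hand":0.1}]}}

```text
time: 26.65
tcp_pos: [0.4696, 0.2319, 0.1269]
ee_rot: [[-0.171, 0.985, 0.002], [0.985, 0.171, 0.001], [0.0, 0.002, -1.0]]
wrist_force: [0.3, -0.5, -0.5]
finger_gap: 0.25
finger_force: 29.5
```

{"fn": "move_arm", "kwargs": {"series": [{"ax":0,"ay":0,"az":0,"x":2.5,"y":0,"z":0,"hand":0.1},{"ax":0,"ay":0,"az":0,"x":2.5,"y":0,"z":0,"hand":0.1},{"ax":0,"ay":0,"az":0,"x":2.5,"y":0,"z":0,"hand":0.1},{"ax":0,"ay":0,"az":0,"x":2.5,"y":0,"z":0,"hand":0.1}]}}

```text
time: 27.15
tcp_pos: [0.4662, 0.2533, 0.1257]
ee_rot: [[-0.168, 0.986, 0.0], [0.986, 0.168, 0.0], [-0.0, 0.0, -1.0]]
wrist_force: [0.4, -0.7, -1.6]
finger_gap: 0.246
finger_force: 29.5
```

Run:
```python
from flat import *
p=flat(270,370,60,330,.085,.125);cv2.imwrite("pics/w13.png",p[:,:,::-1])
print(state()["tcp_pos"],rel(np.array([.4652,.255,.057])-state()["tcp_pos"]),state()["finger_force"])
```

```text
[464.4 255. ] [96.6 46.5] 84.5 z [0.1066 0.1113 0.1132]
[0.46619157 0.25334287 0.12557098] [ 0.18 -0.07  6.86] 29.482778012752533
```

View pics/w13.png

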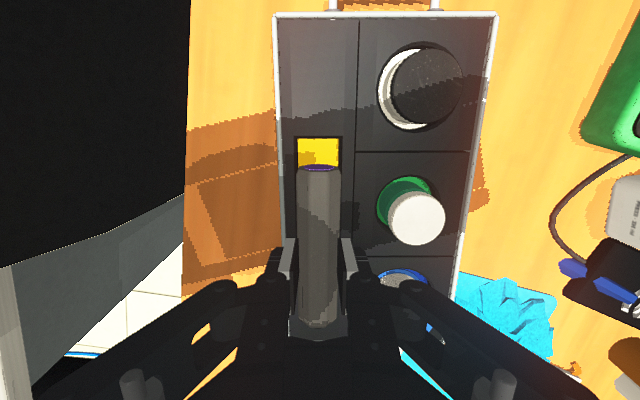

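The torch is level at (318,245) over the yellow slot (318,153). I lower it and open only slightly.

{"fn": "move_arm", "kwargs": {"series": [{"ax":0,"ay":0,"az":0,"x":0.2,"y":-0.05,"z":3,"hand":0.1},{"ax":0,"ay":0,"az":0,"x":0.2,"y":-0.05,"z":5.5,"hand":0.1},{"ax":0,"ay":0,"az":0,"x":0.2,"y":-0.05,"z":6.9,"hand":0.1},{"ax":0,"ay":0,"az":0,"x":0.2,"y":-0.05,"z":6.9,"hand":0.1},{"ax":0,"ay":0,"az":0,"x":0.2,"y":-0.05,"z":6.9,"hand":0.1},{"ax":0,"ay":0,"az":0,"x":0.2,"y":-0.05,"z":6.9,"hand":0.42},{"ax":0,"ay":0,"az":0,"x":0.2,"y":-0.05,"z":6.9,"hand":0.42},{"ax":0,"ay":0,"az":0,"x":0.2,"y":-0.05,"z":6,"hand":0.42},{"ax":0,"ay":0,"az":0,"x":0.2,"y":-0.05,"z":2,"hand":0.42},{"ax":0,"ay":0,"az":0,"x":0.2,"y":-0.05,"z":-4,"hand":0.42}]}}

```text
time: 28.45
tcp_pos: [0.4644, 0.2557, 0.1661]
ee_rot: [[-0.17, 0.986, -0.002], [0.986, 0.17, -0.001], [-0.001, -0.003, -1.0]]
wrist_force: [0.6, 0.3, 0.9]
finger_gap: 0.421
finger_force: 0.0
```

{"fn": "move_arm", "kwargs": {"series": [{"ax":0,"ay":0,"az":0,"x":0,"y":-2,"z":-5,"hand":0.6},{"ax":0,"ay":0,"az":0,"x":0,"y":-3,"z":-9,"hand":0.6},{"ax":0,"ay":0,"az":0,"x":0,"y":-3,"z":-9,"hand":0.6},{"ax":0,"ay":0,"az":0,"x":0,"y":-3,"z":-9,"hand":0.6},{"ax":0,"ay":0,"az":0,"x":0,"y":-3,"z":-9,"hand":0.6}]}}

```text
time: 29.08
tcp_pos: [0.4354, 0.2508, 0.2542]
ee_rot: [[-0.169, 0.986, -0.002], [0.986, 0.169, -0.001], [-0.001, -0.002, -1.0]]
wrist_force: [0.1, -0.4, -0.6]
finger_gap: 0.602
finger_force: 0.0
```

Run:
```python
from h import *
m=camera_model("wrist");p,d=get_image("wrist");cv2.imwrite("pics/w14.png",p[:,:,::-1])
W=world(d,m)
for n,c in(("torch",(.4652,.255)),("reel",(.553,.178)),("flux",(.522,.357)),("paste",(.537,.268)),("grease",(.523,.036))):
    k=W[(np.hypot(W[...,0]-c[0],W[...,1]-c[1])<.008)]
    print(n,len(k),np.percentile(k[:,2],[5,50,95]).round(4) if len(k) else "")
k=W[(W[...,2]>.031)&(np.hypot(W[...,0]-.4652,W[...,1]-.255)<.058)&(W[...,0]<.495)]
print(cv2.minAreaRect((k[:,:2]*1000).astype(np.float32)))
for n in("top",):
    p,d=get_image(n);m=camera_model(n);W=world(d,m)
    for c in((.523,.036),(.411,-.096),(.431,.036)):
        k=W[(np.hypot(W[...,0]-c[0],W[...,1]-c[1])<.024)&(W[...,2]>.015)&(W[...,2]<.06)];print(np.round(cv2.minAreaRect((k[:,:2]*1000).astype(np.float32))[:2],1).tolist(),np.percentile(k[:,2],90))
```

```text
torch 650 [0.0392 0.2571 0.2737]
reel 111 [0.0306 0.045  0.0477]
flux 174 [0.0454 0.047  0.0483]
paste 151 [0.0566 0.0578 0.0591]
grease 77 [0.0299 0.0307 0.0321]
((455.9784851074219, 258.5982666015625), (92.70755767822266, 88.66426086425781), 58.83102035522461)
[[519.5, 35.1], [29.8, 30.7]] 0.03407842038633627
[[410.8, -96.4], [38.3, 38.7]] 0.025936599411172948
[[430.7, 35.7], [36.1, 35.6]] 0.029246416675891253
```

View pics/w14.png

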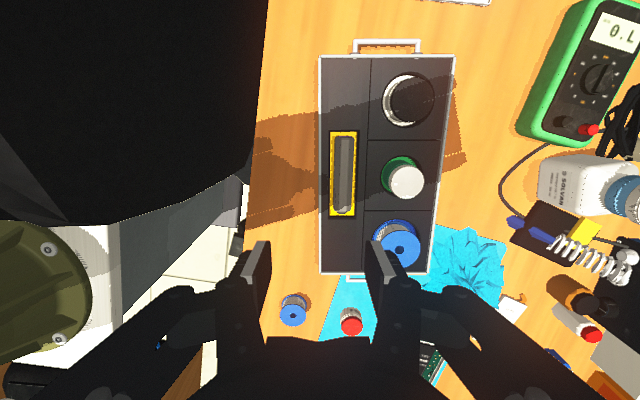

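All four kit items are in their cutouts: torch (343,175), flux (407,100), paste (405,178), reel (397,248), with heights matching seated values. The grease jar stands on the mat at (350,320), and the loupe hasn't moved.

```bash
python3 -c "
from plant import *
print(finish_job())"
```

```text
the job is handed in; nothing more can be done
None
```

I handed the job in at about 29 s: the reel, flux jar, paste jar and torch are down in their own cutouts, the grease jar stands upright on the blue mat, and the loupe hasn't moved.

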